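# Release the red test ball from its feeder

### The job

On the lens-test bench stand two ball feeders, each with a rocking lever: press down the yellow paddle of the feeder that holds the red ball so that its gate lifts and the ball rolls down into the clear catch pocket, then let go so that the gate drops shut again. Do not touch either ball, do not work the blue ball's feeder, and leave the other things on the bench where they are.

Things in the scene. Friction and masses are not known exactly. Their poses are not given: they have to be found in the camera images.
- red_feeder: fixed feeder of the red ball: black base 220 x 210 x 12 mm, origin under its centre, z up, x from paddle to gate. In mm: rocker pivot x 0, y 20, z 105; yellow paddle x -90, y 20, top z 113; white gate blade x 85, y 20; aluminium chute at x 85 falls to -y into a clear-walled pocket, x 68 to 102, y -38 to -96, floor z 20, walls to z 72. Both feeders are alike but for the ball
- blue_feeder: fixed feeder of the blue ball: black base 220 x 210 x 12 mm, origin under its centre, z up, x from paddle to gate. In mm: rocker pivot x 0, y 20, z 105; yellow paddle x -90, y 20, top z 113; white gate blade x 85, y 20; aluminium chute at x 85 falls to -y into a clear-walled pocket, x 68 to 102, y -38 to -96, floor z 20, walls to z 72. Both feeders are alike but for the ball
- red_feeder_paddle (a point): centre of the top face of the yellow 34 x 34 mm paddle at the rocker's robot-side end, on the red ball's feeder; 113 mm above the bench at rest, 90 mm from the pivot; sinks about 32 mm when pressed fully. Site axes: x along the rocker from paddle to gate, z up out of the paddle
- blue_feeder_paddle (a point): centre of the top face of the yellow 34 x 34 mm paddle at the rocker's robot-side end, on the blue ball's feeder; 113 mm above the bench at rest, 90 mm from the pivot; sinks about 32 mm when pressed fully. Site axes: x along the rocker from paddle to gate, z up out of the paddle
- red_feeder_rocker (a joint): rocker angle (rad) on the red ball's feeder: 0 = gate shut, grows as the paddle goes down, hard stop at 0.36. The ball gets past the gate from about 0.25 on. A spring shuts it again; pressing mid-paddle takes about 2 N to start, 5.5 N at the stop
- blue_feeder_rocker (a joint): rocker angle (rad) on the blue ball's feeder: 0 = gate shut, grows as the paddle goes down, hard stop at 0.36. The ball gets past the gate from about 0.25 on. A spring shuts it again; pressing mid-paddle takes about 2 N to start, 5.5 N at the stop
- red_ball: loose red ball, 25 mm across, 50 to 85 g, origin at its centre; waits in the chute behind the closed gate, centre 66 mm above the bench; once the gate is up it runs into the pocket in about a second, where its centre rests about 31 mm above the bench
- blue_ball: loose blue ball, 25 mm across, waiting behind the gate of the other feeder; must stay there
- ring_gauge: loose steel ring, 38 mm across, 18 mm high, on the red ball's feeder base beside the rocker, origin at the centre of its underside; leave alone
- brass_weight: loose brass knobbed weight, 30 mm across, 36 mm high, on the blue ball's feeder base beside the rocker, origin at the centre of its underside; leave alone
- screwdriver: loose green-handled screwdriver, 150 mm long, lying on the bench to the robot's left of the feeders; leave alone
- cleaner_jar: loose closed jar, 54 mm across, 70 mm high, standing to the right of the feeders, origin at the centre of its underside; leave alone

How it is judged:
By the outcome, as a careful person would: the job done as asked, in the order asked, and still so for the second after the job is handed in, with the robot touching nothing.
It also fails if it takes over 32 s, if anything falls off the work surface, if the arm or the gripper's body presses on something with over 40 N, if the wrist force passes 120 N, or if a joint passes its speed limit or range.

### The arm

A 7-joint arm with a two-finger parallel gripper is mounted at the origin on the work surface. World frame = base frame: x ahead of the robot, y to its left, z up, the work surface at z = 0. Lengths are in m, angles in rad, forces in N, time in s.
With the tool pointing down it reaches from about 0.425 to 0.925 m from the base axis. Payload 6.8 kg.
Tool frame: the origin (TCP) lies between the finger pads; the fingertips stand 14 mm ahead of it and the grasp point (between the pads) lies 5 mm behind it; z points along the fingers, y is the line along which they close (so a half turn about z gives the same grasp; the last joint's range is limited). The gripper opens to 85 mm and grips with 20 to 120 N. Pads are 22 mm wide; open, the fingers measure 114 mm over their backs; the gripper's body (76 mm by 85 mm) begins 54 mm behind the grasp point. The pads swing forward as they close: fully open they stand 13 mm farther back than shut.
Start: joints at [1.032, 0.477, 0.022, 1.555, -0.011, 1.109, -0.083], TCP at [0.282, -0.613, 0.245] pointing down, gripper open.
Joint ranges: [-2.96, 2.96], [-0.34, 2.1], [-1.41, 1.46], [0.24, 2.44], [-1.37, 4.51], [0.17, 1.92], [-2.96, 2.96]. Speed limits (rad/s): [2.39, 2.39, 3.14, 3.14, 3.14, 3.14, 3.14].

### API

Orientations are given as a rotation vector (axis times angle).
In Python, from bench import r, eyes, ticket gives the robot as it stands. The module is installed in compiled form; this text tells all that it offers.
- The arm moves only by the tool arm_command, never from a script. Its argument "plan" is text: rows parted by semicolons, each of 4 numbers parted by spaces: the shift along the tool's x, y, z in m, then the turn about the tool's z in degrees. In form: tx ty tz yaw; .... A call has 1 to 20 rows; each row shifts and turns the commanded pose from where the row before left it, along the tool's axes as they then stand; what a row does not reach is not made up. A row lasts 1/8 s, in which the tool goes at most 62.5 mm and 10.7 degrees, less where a joint would pass 70% of its speed; a pose out of reach is approached as far as the arm can. A call is refused whole if a number of a shift passes 0.0625 or a number of a turn 10.7, either way. A call with a gripper value outside its range is refused whole. "hand" is the closure, from -1 (fully open) to 1 (shut), set as the call begins (left out, the last holds). The fingers move at their own pace and stop on an object; "grip_force" is the grip in N (left out, the last holds). Time passes only in rows, so rows that do not move let the fingers close. It gives the time, the measured TCP pose, the force, the opening and the grip force at its end, in the units of the state.
- r.get_obs(): the state, without advancing time (a new reading comes with each control period).
- eyes.grab_frame(name): name is "scene" or "top" or "wrist"; returns (picture, depth): 400x640x3 uint8, red, green, blue; 400x640 float32, m along the optical axis (not along the pixel's ray), 0 where there is no reading.
- eyes.calibration(name): a dict with "fov_y" (degrees; the focal length in pixels is half the picture's height over the tangent of half this angle, whatever the lens; pixels are square), "cx", "cy" (the principal point, pixels), "origin" and "attitude" of the camera in the world; the wrist camera has in their place "tool_from_camera" (4x4, takes a point from camera to tool coordinates, whose origin is the TCP and whose axes are the flange's). Camera axes: x right, y up, looking along -z (the intrinsics and any distortion apply to the point x, -y, -z); pixel columns grow to the right and rows downward; lengths in m; the calibration is good to about 2 mm. The wrist camera is an equidistant fisheye: a pixel r from the principal point sees the ray r / f radians off the axis. A picture is of the moment at which its call begins: read the wrist's pose just before it. calibration takes no time and is no camera call.
- ticket.hand_in(): hands the job in; it is judged then, once.
The state is a dict: "clock": time; "joints": joint angles; "qvel": joint speeds; "tau": joint torques, N m; "tcp_pos": TCP position; "orientation": TCP orientation; "contact_force": force on the tool from outside, world axes, zero at the start; "moment": the same for the moment, N m; "grip_width": finger opening in m; "gripper_force": force on a finger pad.
Only numpy, scipy, OpenCV 4.12 (cv2) and the standard library are available. Lean on these libraries where they do the work, as an engineer would, in place of code of your own. Each camera call takes 0.05 s, during which the arm holds its last target. There are 200 camera calls.

## Working session

There is one attempt and no reset: what is moved stays moved. The work goes in short steps, Python scripts to look and compute and a tool call to move; the robot and the scene stay as the last step left them, time stands still between calls to the robot, and variables do not carry over. Pictures are saved under pics/ and viewed, at most 10 in all, crops included, and the job is handed in when it is done.

Besides the shell and the picture viewer there is one more tool, called after ">>>" in YAML: its name, and indented under it one key for each argument. arm_command: Moves the arm, as the interface text tells. Its arguments: {"type":"object","properties":{"plan":{"type":"string"},"hand":{"type":"number"},"grip_force":{"type":"number"}},"required":["plan"]}

```bash
mkdir -p pics; python3 - <<'E'
from bench import r,eyes
import cv2,numpy as np
o=r.get_obs();print(o)
for n in("scene","top"):
    p,d=eyes.grab_frame(n);cv2.imwrite(f"pics/{n}.png",p[...,::-1]);np.savez(f"{n}.npz",p=p,d=d);print(n,eyes.calibration(n),(d>0).mean())
E
```

```text
{'clock': 0.0, 'joints': array([ 1.031898  ,  0.4778056 ,  0.02230339,  1.55642561, -0.01149203,
        1.10927638, -0.08311449]), 'qvel': array([ 0.00156796,  0.00135594,  0.00214557,  0.00100051, -0.00029918,
        0.00153201,  0.00234939]), 'tau': array([-7.40963460e-04, -5.96448898e+01,  1.60732336e+00, -2.81195551e+01,
        1.23590036e-02,  9.44252126e-03, -1.81846858e-06]), 'tcp_pos': array([ 0.28165694, -0.61282572,  0.2443322 ]), 'orientation': array([-3.06730360e+00, -6.71175396e-01,  7.87155487e-04]), 'contact_force': array([-0.67417943, -0.1901497 ,  0.85200261]), 'moment': array([-0.00235531, -0.01482964, -0.00670231]), 'gripper_force': 0.0, 'grip_width': 0.08529400427128798}
scene {'fov_y': 42.70563085032711, 'cx': 324.96948981025344, 'cy': 201.32462966197988, 'origin': array([1.69530911, 0.21776472, 0.99880396]), 'attitude': array([0.64002301, 0.77175307, 1.62115668])} 0.9939921875
top {'fov_y': 44.519167587611584, 'cx': 327.38969574590396, 'cy': 203.3590814662842, 'origin': array([ 0.33400794, -0.00259967,  1.23001191]), 'attitude': array([ 0.18445064, -0.17203217, -1.47908651])} 0.99579296875
```

View pics/scene.png

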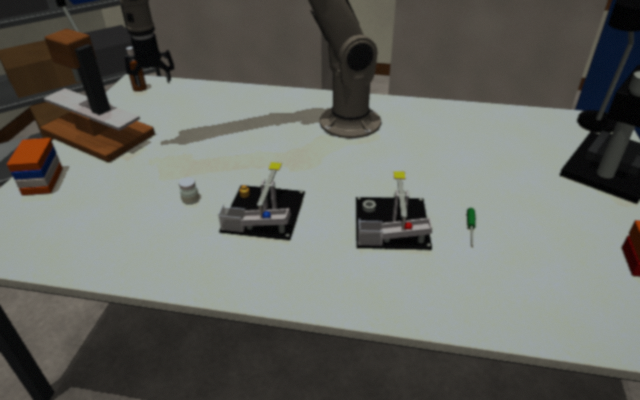

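View pics/top.png

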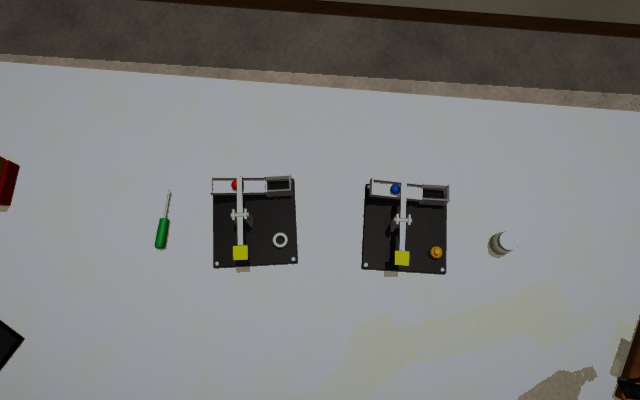

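The top view shows the red feeder at left (paddle at 240,252; red ball at 236,185) and the blue feeder at right (paddle 402,258). The scene view agrees: the red feeder is on the robot's left, with its paddle at (400,175).

```bash
cat >h.py <<'E'
import numpy as np,cv2
from scipy.spatial.transform import Rotation as R
from bench import r,eyes
def ray(n,u,v,c=None):
    c=eyes.calibration(n);f=200/np.tan(np.radians(c['fov_y']/2))
    A=R.from_rotvec(c['attitude']).as_matrix()
    return c['origin'],A@np.array([(u-c['cx'])/f,-(v-c['cy'])/f,-1])
def onz(n,u,v,z):
    o,d=ray(n,u,v);return o+d*(z-o[2])/d[2]
def blobs(p,lo,hi,mn=15):
    m=cv2.inRange(cv2.cvtColor(p,cv2.COLOR_RGB2HSV),lo,hi)
    k,_,s,c=cv2.connectedComponentsWithStats(m)
    return [(c[i],s[i,4]) for i in range(1,k) if s[i,4]>=mn]
E
python3 - <<'E'
from h import *
for n in("scene","top"):
    z=np.load(n+".npz");p,d=z['p'],z['d']
    for nm,lo,hi,h in(("yel",(26,180,120),(34,255,255),.113),("red",(0,180,90),(6,255,255),.066)):
        for c,a in blobs(p,lo,hi):
            o,q=ray(n,*c);dd=d[int(c[1]+.5),int(c[0]+.5)]
            print(n,nm,c.round(1),a,"plane",onz(n,*c,h).round(4),"depth",(o+q*dd).round(4))
o=r.get_obs();print(R.from_rotvec(o['orientation']).as_matrix().round(3))
E
```

```text
scene yel [274.7 165.7] 46 plane [ 0.4885 -0.1577  0.113 ] depth [ 0.4899 -0.1573  0.114 ]
scene yel [399.1 175. ] 44 plane [0.47   0.2121 0.113 ] depth [0.4645 0.2121 0.109 ]
scene red [407.8 225.1] 25 plane [0.6324 0.251  0.066 ] depth [0.6436 0.2507 0.0759]
top yel [239.8 252.4] 204 plane [0.4622 0.2078 0.113 ] depth [0.4624 0.2081 0.1116]
top yel [401.6 257.6] 200 plane [ 0.4817 -0.1625  0.113 ] depth [ 0.4818 -0.1626  0.1122]
top red [233.7 184.1] 29 plane [0.6344 0.2529 0.066 ] depth [0.6323 0.2511 0.0742]
[[ 0.909  0.418 -0.001]
 [ 0.418 -0.909  0.001]
 [-0.    -0.002 -1.   ]]
```

>>> arm_command:
  plan: "0.037 -0.0285 0 0;0.037 -0.0285 0 0;0.037 -0.0285 0 0;0.037 -0.0285 0 0;0.037 -0.0285 0 0;0.037 -0.0285 0 0;0.037 -0.0285 0 0;0.037 -0.0285 0 0;0.037 -0.0285 0 0;0.037 -0.0285 0 0;0.014 -0.039 0 0;0.014 -0.039 0 0;0.014 -0.039 0 0;0.014 -0.039 0 0;0.014 -0.039 0 0;0.014 -0.039 0 0;0.014 -0.039 0 0;0.014 -0.039 0 0;0.014 -0.039 0 0;0 0 0 0"
  hand: 1

```text
clock: 2.6
tcp_pos: [0.466, 0.1752, 0.2453]
orientation: [-3.065, -0.68, 0.0]
contact_force: [-0.1, -1.0, 0.3]
grip_width: 0.0003
gripper_force: 0.0
```

```bash
cat >>h.py <<'E'
def wrist(name):
    o=r.get_obs();p,d=eyes.grab_frame("wrist");cv2.imwrite(f"pics/{name}.png",p[...,::-1])
    c=eyes.calibration("wrist");f=200/np.tan(np.radians(c['fov_y']/2));T=np.array(c['tool_from_camera'])
    Rt=R.from_rotvec(o['orientation']).as_matrix()
    def pt(u,v,z):
        x,y=u-c['cx'],v-c['cy'];rr=np.hypot(x,y);t=rr/f
        q=np.array([x/rr*np.sin(t),-y/rr*np.sin(t),-np.cos(t)])
        O=o['tcp_pos']+Rt@T[:3,3];D=Rt@T[:3,:3]@q
        return O+D*(z-O[2])/D[2]
    return o,p,d,pt,Rt
E
python3 - <<'E'
from h import *
o,p,d,pt,Rt=wrist("w1")
print(o['tcp_pos'])
for c,a in blobs(p,(26,180,100),(34,255,255),40):
    q=pt(*c,.113);print(c,a,q.round(4),"tool shift",(Rt.T@(q-o['tcp_pos'])).round(4))
E
```

```text
[0.46599716 0.17522665 0.24525449]
[281.         174.41190476] 840 [0.4698 0.21   0.113 ] tool shift [ 0.0181 -0.0297  0.1323]
[552.33870968 287.56451613] 310 [ 0.483  -0.1601  0.113 ] tool shift [-0.1265  0.3112  0.1317]
```

View pics/w1.png

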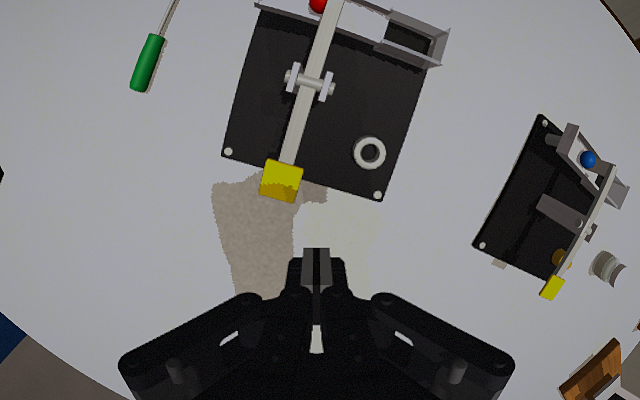

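The wrist view shows the red feeder's yellow paddle at (281,174), with the red ball at (318,5) behind its gate. The ring gauge (370,152) is clear of the fingers, and the blue feeder is far to the right.

>>> arm_command:
  plan: "0.008 -0.015 0 0;0.008 -0.015 0 0;0 0 0.035 0;0 0 0.035 0;0 0 0.03 0;0 0 0 0;0 0 0 0"

```text
clock: 3.52
tcp_pos: [0.4697, 0.2064, 0.1463]
orientation: [-3.068, -0.671, -0.002]
contact_force: [0.6, 0.5, -0.7]
grip_width: -0.0002
gripper_force: 0.0
```

```bash
python3 - <<'E'
from h import *
o,p,d,pt,Rt=wrist("w2")
print(o['tcp_pos'],o['contact_force'])
for c,a in blobs(p,(26,180,100),(34,255,255),40): print(c,a,pt(*c,.113).round(4))
E
```

```text
[0.46968125 0.20640767 0.14630683] [ 0.58092566  0.48099829 -0.67121197]
[332.02884615 235.82692308] 104 [0.4796 0.1999 0.113 ]
[604.45643154 336.6473029 ] 241 [ 0.4834 -0.1592  0.113 ]
```

View pics/w2.png

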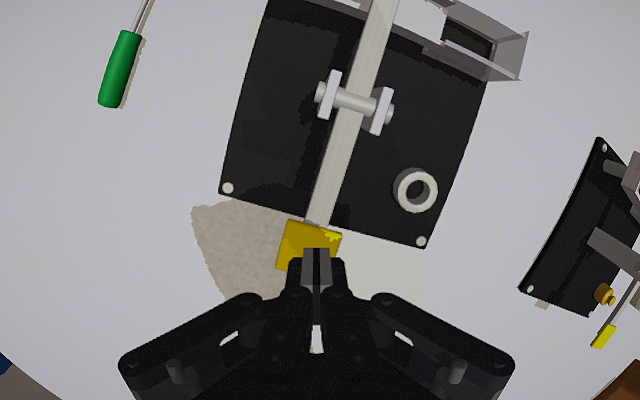

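The fingertips (316,255) sit over the yellow paddle (corners about 285,222 to 342,235), so I'll shift a few mm and press.

>>> arm_command:
  plan: "-0.002 -0.003 0 0;0 0 0.01 0;0 0 0.01 0;0 0 0.01 0;0 0 0.01 0;0 0 0.01 0;0 0 0 0;0 0 0 0;0 0 0 0;0 0 0 0"

```text
clock: 4.82
tcp_pos: [0.4679, 0.2079, 0.0971]
orientation: [3.069, 0.67, 0.006]
contact_force: [-2.4, -2.9, 21.7]
grip_width: 0.0001
gripper_force: 10.6
```

```bash
python3 - <<'E'
from h import *
o,p,d,pt,Rt=wrist("w3")
print(o['tcp_pos'],o['contact_force'])
for n in("top","scene"):
    p,d=eyes.grab_frame(n)
    for c,a in blobs(p,(0,180,90),(6,255,255),8): print(n,c,a,onz(n,*c,.04).round(3))
    if n=="top": cv2.imwrite("pics/t3.png",cv2.resize(p[150:300,180:480,::-1],None,fx=2.6,fy=2.6))
E
```

```text
[0.46785781 0.20793936 0.09706338] [-2.35205722 -2.86185008 21.70200666]
top [284.58181818 184.56363636] 55 [0.651 0.131 0.04 ]
```

View pics/w3.png

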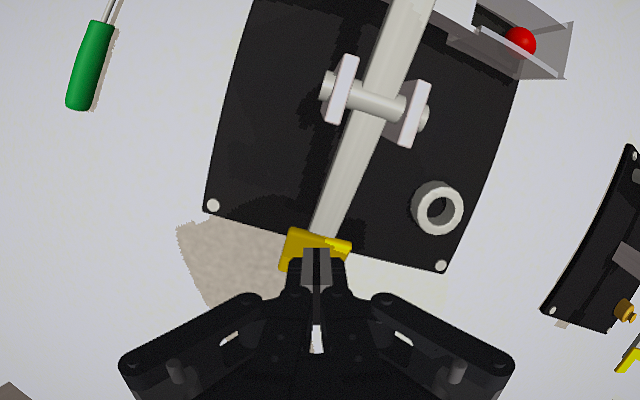

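The paddle is down on its stop, and the red ball is in the pocket at (520,42). Now release straight up.

>>> arm_command:
  plan: "0 0 -0.01 0;0 0 -0.01 0;0 0 -0.01 0;0 0 -0.01 0;0 0 -0.02 0;0 0 -0.03 0;0 0 -0.03 0;0 0 -0.03 0;0 0 0 0;0 0 0 0;0 0 0 0;0 0 0 0"

```text
clock: 6.48
tcp_pos: [0.4656, 0.2072, 0.2445]
orientation: [3.069, 0.671, -0.002]
contact_force: [-0.8, 0.1, -1.1]
grip_width: -0.0002
gripper_force: 0.0
```

```bash
python3 - <<'E'
from h import *
o,p,d,pt,Rt=wrist("w4")
print(o['tcp_pos'],o['contact_force'])
for c,a in blobs(p,(26,180,100),(34,255,255),40): print(c,a,pt(*c,.113).round(4))
p,d=eyes.grab_frame("top")
for c,a in blobs(p,(0,180,90),(6,255,255),8): print(c,a)
E
```

```text
[0.46556435 0.20724548 0.24446217] [-0.8373995   0.07143716 -1.07154157]
[315.27608142 188.53435115] 786 [0.4704 0.2094 0.113 ]
[564.09665428 291.4795539 ] 269 [ 0.4829 -0.1602  0.113 ]
[284.58181818 184.56363636] 55
```

View pics/w4.png

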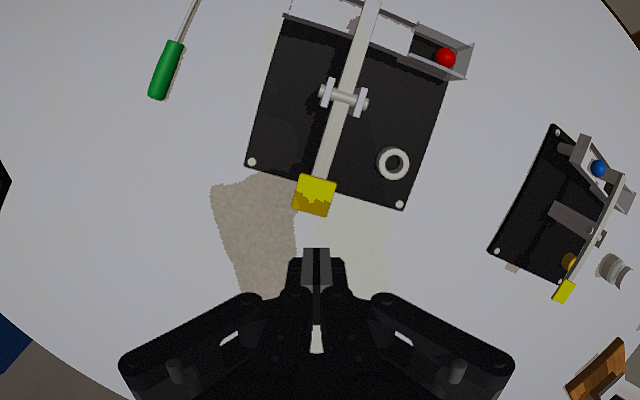

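The paddle is back at rest height (315,190), the red ball lies in the pocket (446,57), and the blue ball is still behind its gate (598,168). The robot is clear of everything.

```bash
python3 -c "
from bench import ticket
print(ticket.hand_in())"
```

```text
the job is handed in; nothing more can be done
None
```

The red ball is in its catch pocket, the paddle is back up at its rest position with the arm clear, the blue ball is still behind its gate, and the job is handed in (about 6.5 s used).

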